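# Lock the card terminal's swivel stand with its thumbscrew

## Task

The card terminal's swivel stand has been left loose. Swing its tail back until the hole in it lies over the threaded boss on the foot, then take the thumbscrew from its parking tube, thread it down through both holes and screw it clockwise until its flange is seated and finger-tight, so that the terminal can no longer swing; let go and leave it like that. The thread has to be found by feel: rest the screw on it lightly and turn until it drops in, never force it or overtighten it, and leave the other things on the counter where they are.

Things in the scene. Friction and masses are not known exactly. Their poses are not given: they have to be found in the camera images.
- boss_mouth (a point): Lower hole: centre of the mouth of the round steel boss (38 mm across) on the front tongue of the stand's foot, 34 mm above the counter. Bore 23 mm wide; 3 mm down is a flat ledge with a 12 mm middle hole and two opposite entry slots, 7.5 mm wide, into the thread. x points from boss to pivot, z up. Which way the slots run (up to 0.75 rad either side of x) is not measured: find it by feel.
- pivot (a point): Upright axis of the swivel, 150 mm behind the boss, level with the top of the tail (41 mm above the counter). The foot is screwed down: 6 mm plates, a front crossbar under the tail 115 mm ahead of the pivot. The tilted cradle with the card terminal sits on the swivel, from 55 mm ahead of the pivot backward, up to 140 mm high.
- tail_hole (a point): Upper hole: centre of the 24 mm hole in the swivel's tail, a flat grey bar 44 mm wide and 6 mm thick, at its top face (41 mm above the counter, 35 mm underneath, so 1 mm over the boss). 150 mm from the pivot; x points to the pivot, z up. Must come over boss_mouth.
- tail_neck (a point): Point on the tail to take or push it by: middle of the bar (38 mm above the counter), 105 mm from the pivot and 45 mm behind the hole. Bar 44 mm wide across y; free below down to the 6 mm plates of the foot.
- swivel (a joint): Angle of the swivel on the foot, rad: 0 when the two holes are in line, positive anticlockwise seen from above (tail swung to the right of the boss as seen from the robot). A stiff friction hinge that stays where it is left: 0.35 N m, about 3.3 N at tail_neck; no stop at 0.
- thumbscrew_mid (a point): Loose steel thumbscrew, 80 g, 59 mm long, parked upright in a plain tube (38 mm high, 25 mm bore) at the left end of the crossbar; point on its axis under its 32 mm flange (4 mm thick), half-way up. Above: flat thumb blade 28 mm wide (x), 10 mm thick (y), top 30 mm up. Below: shoulder 22 mm wide, 9 mm long, chamfered; 10 mm shank, tip 29 mm down.
- thumbscrew_pin (a point): Middle of the screw's cross pin, 19.6 mm under thumbscrew_mid: 5 mm thick, 21 mm long, along the blade's x. On the ledge it lies 0.5 mm below boss_mouth; over the slots it drops 10 mm (flange 2.4 mm off the tail). Turned clockwise from above, the thread draws it down: clamps 1.0 to 1.3 rad past the slots, dead stop at 1.9. Finger-tight is 0.1 to 0.3 N m; over 0.5 N m is too tight.
- stapler: Stapler, 153 mm long, bystander.
- calculator: Pocket calculator, 118 by 68 mm, bystander.
- tape_clear: Roll of packing tape lying flat, 96 mm across, bystander.
- the_hand_stamp: Wooden hand stamp, 72 mm high, bystander.
- ink_pad: Closed ink pad, 56 by 69 mm, bystander.
- mug: White mug, 93 mm high, bystander.
- notepad: Small notepad, 142 by 102 mm, bystander.
- glue_stick: Glue stick lying down, 100 mm long, bystander.
Things that resemble listed ones, but are neither listed nor needed, are in the scene too. Leave any purple look-alike of the part that bears thumbscrew_mid alone.

How it is judged:
On the way, in this order (a step that is already met when the one before it is completed fails the run):
1. the tail is swung back so that its hole lies over the boss (within 5 mm) (horizontal distance between tail_hole and boss_mouth below 0.005 m), for 0.2 s.
2. the thumbscrew is through both holes with its cross pin in the thread (horizontal distance between thumbscrew_pin and boss_mouth below 0.003 m and z of thumbscrew_pin in the frame of boss_mouth below -0.007 m), for 0.1 s.
At the end, for the whole second after the job is handed in: The holes are in line (within 3 mm), the thumbscrew stands upright through both (pin within 3 mm of the boss's axis), its flange is down on the tail (within 1.5 mm) and presses on it with more than 2 N, which only the tightened thread can do; nothing moves (horizontal distance between each of tail_hole, thumbscrew_pin and boss_mouth below 0.003 m and z of thumbscrew_mid in the frame of tail_hole below 0.0015 m and angle between thumbscrew_mid's own z axis and vertical below 0.06 rad and contact force between thumbscrew and swivel above 2 N and linear speed of thumbscrew below 0.01 m/s); the robot touches nothing.
It fails at once if the thumbscrew is overtightened: it clamps the tail with more than 100 N (contact force between thumbscrew and swivel above 100 N).
It fails at once if the thumbscrew is forced before its pin has dropped into the slots: pressed with more than 40 N on the ledge, the boss or the tail (z of thumbscrew_pin in the frame of boss_mouth above -0.005 m and (contact force between thumbscrew and stand_foot above 40 N or contact force between thumbscrew and thread_bush above 40 N or contact force between thumbscrew and swivel above 40 N)).
It fails at once if another thing on the counter is moved more than 3 cm (distance of any of stapler, calculator, tape_clear, the_hand_stamp, ink_pad, mug, notepad, glue_stick from where it was at the start of the episode above 0.03 m).
It also fails if it takes over 72 s, if anything falls off the work surface, if the arm or the gripper's body presses on something with over 40 N, if the wrist force passes 120 N, or if a joint passes its speed limit or range.

## Robot

A 6-joint arm with a two-finger parallel gripper is mounted at the origin on a cart in front of the work surface, level with it; the furniture and walls round the work are solid. World frame = base frame: x ahead of the robot, y to its left, z up, the work surface at z = 0. Lengths are in m, angles in rad, forces in N, time in s.
With the tool pointing down it reaches from about 0.325 to 0.85 m from the base axis. Payload 15.5 kg.
Tool frame: the origin (TCP) lies on the centre line of the jaws, within the pads' length; the fingertips stand 22 mm ahead of it and the grasp point (between the pads) lies 3 mm ahead of it; x points along the fingers, y is the direction in which the jaws open and shut, and the axes are right-handed (so a half turn about x gives the same grasp; the last joint's range is limited). The gripper opens to 91 mm and grips with 3 to 60 N. Pads are 32 mm wide; open, the fingers measure 118 mm over their backs; the gripper's body (76 mm by 178 mm) begins 60 mm behind the grasp point.
Start: joints at [1.056, 0.494, 1.345, -0, 1.302, -0.096], TCP at [0.255, 0.571, 0.236] pointing down, gripper open.
Joint ranges: [-2.91, 2.91], [-0.82, 2.16], [0.22, 2.67], [-1.22, 4.37], [0.12, 2.79], [-3.08, 3.08]. Speed limits (rad/s): [1.89, 1.89, 2.57, 3.01, 3.01, 3.01].

## Interface

Orientations are given as a unit quaternion [w, x, y, z].
In Python, from cell import manip gives the robot as it stands. Calls block until the motion is done:
- manip.move_to(position, orientation): joint-space move of the TCP to a pose.
- manip.line_to(position, ori=None, rate=0.15, threshold=None): straight line of the TCP; ori=None keeps the orientation; rate is the mean speed in m/s. With threshold (N) it stops when the force on the tool has changed by that much, and returns True; else False.
- manip.move_j(angles): joint-space move.
- manip.command_gripper(opening, force=None): opening from 0.0 (shut) to 1.0 (fully open); force is the grip in N (None keeps the last); returns when the fingers have stopped.
- manip.pause(seconds).
- manip.solve_ik(position, orientation): joint angles nearest the present ones, or None.
- manip.snapshot(name): name is "side" or "top"; returns the picture (400x640x3 uint8, red, green, blue); there is no depth.
- manip.calibration(name): a dict with "fx", "fy", "cx", "cy" (pixels), "T" (4x4, takes a point from camera to world coordinates). Camera axes: x right, y down, z forward; pixel columns grow to the right and rows downward; lengths in m; the calibration is good to about 2 mm. A picture is of the moment at which its call begins. calibration takes no time and is no camera call.
A pose or a line that the arm cannot do raises manip.IKError and nothing moves.
- manip.hand_in(): hands the job in, once; it reports no verdict.
Trained networks look in the newest picture that a camera, given by its name, has taken for a name from the list of things; names that differ only in an ending like _2 or _b are one class to them, and where a whole thing is asked for, a point or a joint stands for the part that bears it (a point fixed in the world has none). Each returns a list of dicts, best first, with "conf" (0 to 1); they miss things now and then, are a little off and sometimes report something else, mostly with a low value. They report only what shows in the picture. A call takes as long as a camera call. They do not tell look-alikes from the thing itself.
- manip.cut_out(name, camera): "mask" (400x640 bool, what is visible of it) and "bbox" ([left, top, right, bottom] in pixels, round what is visible of it).
- manip.mark_of(name, camera): "position" ([column, row] in pixels: a listed point, or the origin of a listed thing).
Readings, each from a call of its own:
- manip.current_time(): time.
- manip.current_joint_positions(): joint angles.
- manip.current_qvel(): joint speeds.
- manip.current_joint_torque(): joint torques, N m.
- manip.current_eef_pos(): TCP position.
- manip.current_tool_rot(): TCP orientation.
- manip.current_force(): force on the tool from outside, world axes, zero at the start.
- manip.current_torque(): the same for the moment, N m.
- manip.current_grip_width(): opening from 0.0 (shut) to 1.0 (fully open).
Only numpy, scipy, OpenCV 4.12 (cv2) and the standard library are available. Lean on these libraries where they do the work, as an engineer would, in place of code of your own. Each camera call takes 0.05 s, during which the arm holds its last target. There are 200 camera calls.

## Working session

There is one attempt and no reset: what is moved stays moved. The work goes in short steps, each a Python script; the robot and the scene stay as the last script left them, time stands still between calls to the robot, and variables do not carry over. Pictures are saved under pics/ and viewed, about 8 in all and at most 12, crops included, and the job is handed in when it is done.

```bash
ls; mkdir -p pics; cat > h.py <<'E'
import numpy as np, cv2
from cell import manip
def save(cam,name):
    im=manip.snapshot(cam); cv2.imwrite(f'pics/{name}.png',im[:,:,::-1]); return im
def ray(cam,px):
    c=manip.calibration(cam); T=np.array(c['T'])
    d=T[:3,:3]@np.array([(px[0]-c['cx'])/c['fx'],(px[1]-c['cy'])/c['fy'],1.]); return T[:3,3],d
def at_z(cam,px,z):
    o,d=ray(cam,px); return o+d*(z-o[2])/d[2]
def proj(cam,p):
    c=manip.calibration(cam); T=np.linalg.inv(np.array(c['T'])); q=T[:3,:3]@np.array(p)+T[:3,3]
    return np.array([c['fx']*q[0]/q[2]+c['cx'],c['fy']*q[1]/q[2]+c['cy']])
E
python3 - <<'E'
from h import *
np.set_printoptions(precision=4,suppress=True)
for cam in ('top','side'):
    save(cam,cam+'0'); print(cam,manip.calibration(cam)['fx'],np.array(manip.calibration(cam)['T'])[:3,3])
    for n,z in (('boss_mouth',.034),('pivot',.041),('tail_hole',.041),('tail_neck',.038),('thumbscrew_mid',.05),('thumbscrew_pin',.03)):
        for r in manip.mark_of(n,cam)[:3]: print(n,np.round(r['conf'],2),np.round(r['position'],1),at_z(cam,r['position'],z))
print(manip.current_tool_rot(),manip.current_eef_pos(),manip.current_time())
E
```

```text
pics
top 384.5977769975315 [0.3544 0.0499 1.2256]
boss_mouth 0.88 [326.5 202.5] [0.5394 0.0036 0.034 ]
pivot 0.76 [322.4 155.6] [0.6895 0.0137 0.041 ]
tail_hole 0.63 [357.3 181.8] [ 0.6028 -0.0945  0.041 ]
tail_neck 0.76 [348.  174.4] [ 0.6277 -0.0662  0.038 ]
thumbscrew_mid 0.56 [318.2 240.8] [0.4193 0.0319 0.05  ]
thumbscrew_mid 0.52 [296.6 189.6] [0.5789 0.0963 0.05  ]
thumbscrew_mid 0.52 [241.4 191.3] [0.5761 0.2677 0.05  ]
thumbscrew_pin 0.68 [421.5 220.3] [ 0.4792 -0.2925  0.03  ]
thumbscrew_pin 0.64 [318.6 243.5] [0.4121 0.0305 0.03  ]
thumbscrew_pin 0.61 [297.2 190.3] [0.5804 0.0952 0.03  ]
side 441.400327207874 [ 0.4328 -0.9862  0.5259]
boss_mouth 0.68 [323.5 216.3] [0.5574 0.0089 0.034 ]
pivot 0.79 [373.3 205.4] [0.6925 0.0364 0.041 ]
tail_hole 0.83 [347.4 229.2] [ 0.6017 -0.0829  0.041 ]
tail_neck 0.8 [360.6 226.5] [ 0.6362 -0.069   0.038 ]
tail_neck 0.21 [327.3 175. ] [0.6071 0.2876 0.038 ]
thumbscrew_mid 0.65 [266.7 217.6] [ 0.4153 -0.0067  0.05  ]
thumbscrew_mid 0.57 [299.5 199. ] [0.5042 0.0915 0.05  ]
thumbscrew_mid 0.51 [321.4 198.5] [0.5623 0.0844 0.05  ]
thumbscrew_pin 0.65 [324.3 207.2] [0.5679 0.0711 0.03  ]
thumbscrew_pin 0.55 [296.4 205.4] [0.4953 0.0956 0.03  ]
thumbscrew_pin 0.55 [270.4 226.8] [ 0.4227 -0.0184  0.03  ]
[ 0.6916  0.1473  0.6916 -0.1473] [0.2547 0.5707 0.2359] 0.7
```

```bash
python3 - <<'E'
import cv2,numpy as np
a=cv2.imread('pics/top0.png')[120:270,210:450]; b=cv2.imread('pics/side0.png')[130:270,210:450]
cv2.imwrite('pics/c0.png',np.vstack([cv2.resize(a,(480,300),interpolation=3),cv2.resize(b,(480,280),interpolation=3)]))
E
```

```text
(no output)
```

View pics/c0.png

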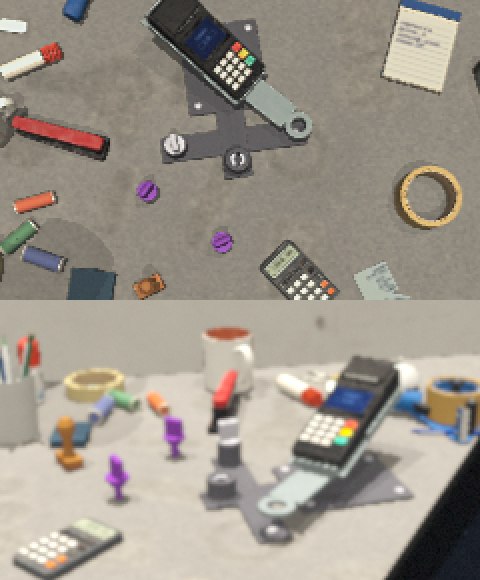

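View pics/top0.png

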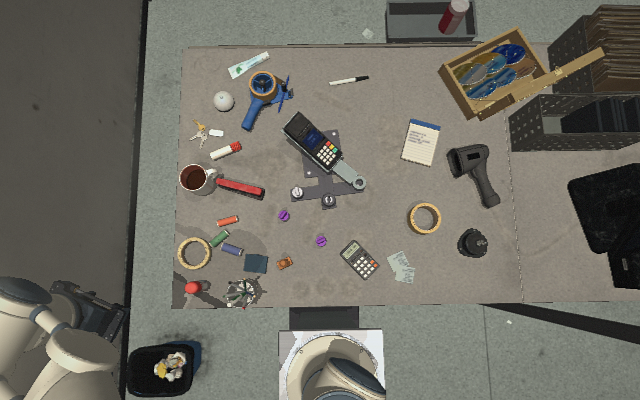

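View pics/side0.png

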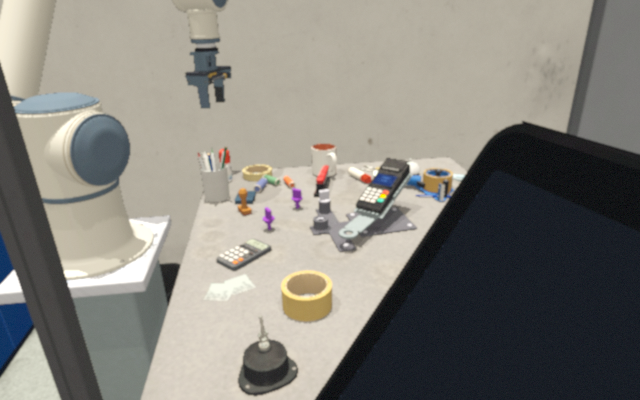

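The top view shows the tube with the metal screw at about (297,191), the boss at about (328,200), and the tail hole at about (358,182). The purple decoys are at (285,216) and (321,241). In the side view the tube is near (324,207) and the boss near (320,219). I'll zoom in to refine these.

```bash
python3 - <<'E'
import cv2,numpy as np
def crop(f,x0,y0,w,h,s):
    im=cv2.resize(cv2.imread(f)[y0:y0+h,x0:x0+w],None,fx=s,fy=s,interpolation=cv2.INTER_CUBIC)
    for i in range(0,w,5):
        cv2.line(im,(i*s,0),(i*s,6 if i%10 else 14),(0,255,255),1)
        if i%10==0: cv2.putText(im,str(x0+i),(i*s,24),0,.35,(0,255,255))
    for i in range(0,h,5):
        cv2.line(im,(0,i*s),(6 if i%10 else 14,i*s),(0,255,255),1)
        if i%10==0: cv2.putText(im,str(y0+i),(16,i*s+4),0,.35,(0,255,255))
    return im
a=crop('pics/top0.png',285,165,90,50,8); b=crop('pics/side0.png',300,190,90,24+24,6)
b=cv2.copyMakeBorder(b,0,0,0,720-b.shape[1],cv2.BORDER_CONSTANT)
im=np.vstack([a[:312+88],b[:200+88]])[:700]
cv2.imwrite('pics/c1.png',cv2.resize(im,None,fx=.86,fy=.86))
E
```

```text
(no output)
```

View pics/c1.png

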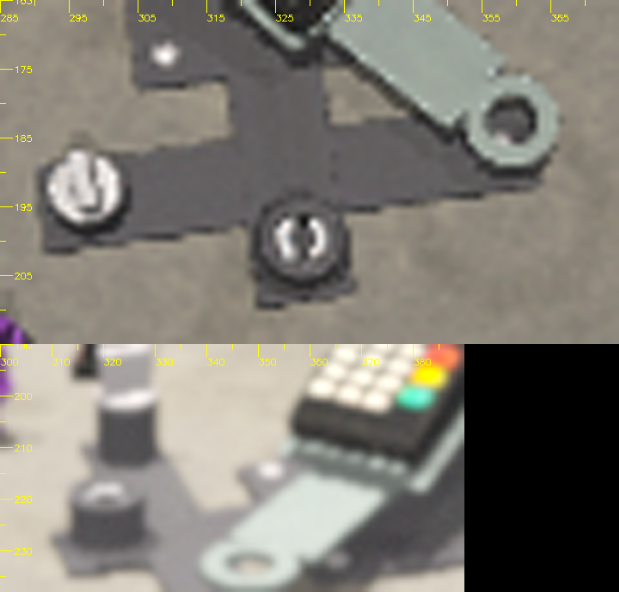

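The zoomed top view puts the boss at (328.1,198.9), the tail hole at (358.8,181.5) and the screw flange at (296.9,191.7). The slot shows as dark gaps running roughly along image-vertical. In the side view the boss mouth is at (320.2,217.8) and the tail hole at (348.3,231.7). Next I'll triangulate, check against the known geometry and estimate the angles.

```bash
python3 - <<'E'
from h import *
np.set_printoptions(precision=4,suppress=True)
for n,t,s,z in (('boss',(328.1,198.9),(320.2,217.8),.034),('tail',(358.8,181.5),(348.3,231.7),.041),('flange',(296.9,191.7),(324.1,200.8),.045)):
    (o1,d1),(o2,d2)=ray('top',t),ray('side',s)
    k=np.linalg.lstsq(np.c_[d1,-d2],o2-o1,rcond=None)[0]; p,q=o1+k[0]*d1,o2+k[1]*d2
    print(n,at_z('top',t,z),at_z('side',s,z),'tri',(p+q)/2,'gap',np.linalg.norm(p-q))
im=cv2.imread('pics/top0.png',0).astype(int)
print(im[193:206,321:336]); print(im[184:200,289:305])
E
```

```text
boss [ 0.5508 -0.0017  0.034 ] [0.5481 0.0019 0.034 ] tri [ 0.5491 -0.0016  0.0359] gap 0.00271043582919213
tail [ 0.6036 -0.0992  0.041 ] [ 0.6015 -0.0954  0.041 ] tri [ 0.602  -0.0989  0.0431] gap 0.0023329993707798796
flange [0.5732 0.0956 0.045 ] [0.5688 0.0793 0.045 ] tri [0.5727 0.096  0.0378] gap 0.003610037015882486
[[ 93  97  99  97  89  85  74  79  69  81  95  98 101  99  98]
 [ 96 100  89  80  67  77  92  95  94  98  89  77  93  87  92]
 [ 97  98  57  69  92  96  98 101 101  99  97  95  78  80  81]
 [101  89  70  92  96  80 107  60  39  99  98  95 109  89 133]
 [ 94  74  81  92  84 229 167  70  34 238 173 105  95  76 132]
 [ 87  57  93  91 195 233 138  87  82 143 228 127  90  82  87]
 [ 91  55  91  90 183 205 103  78  86  87 230 148  96  87  68]
 [ 90  52  93  94 148 231 135  85  86 103 233 141  94  85  68]
 [ 84  57 100  97  98 232 181 104  72 220 197 117  96  74  65]
 [ 81  60  63  95  92 161 149  95  70 139 100  92 106  64  63]
 [106  76  55  71  94 100 101  88 119 105  97  99  63  64  56]
 [ 89  70  65  44  65  98 103 100 103 100 107  65  44  66  87]
 [107  60  68  64 
[... 418 characters left out ...]
 125 217 232 157  91  90  95]
 [142 102  87 144 203 213 192 215 209 110 211 229 238 119  84  97]
 [148 104  86 183 207 211 186 213 217 144 216 228 234 121  84  96]
 [150 103  83 229 218 211 149 202 219 191 141 220 236 131  57  90]
 [148 115  87 159 221 214 174 186 217 212 131 221 242 127  51  91]
 [147 110  90 123 223 217 212 191 205 199 119 224 202  93  52  92]
 [147 102  87  64 151 226 222 160  95  84 112 204 122  42  52  92]
 [146 116  93  91  61 120 219 226 167 151 150  92  41  45  92  99]
 [143 137  96  89  64  42  69 111  84  70  60  40  38  54  93  96]
 [138 142  97  88  91  77  46  36  37  36  32  41  52  92  97  96]
 [140 146 100  88  92  90  91  79  53  58  87  98 100  96  94  89]]
```

```bash
cat >> h.py <<'E'
from scipy.spatial.transform import Rotation as R
def down(phi):
    c,s=np.cos(phi),np.sin(phi)
    q=R.from_matrix(np.array([[0,c,s],[0,s,-c],[-1,0,0]])).as_quat(); return [float(v) for v in (q[3],q[0],q[1],q[2])]
BOSS=np.array([.5500,-.0005]); TAIL=np.array([.603,-.0985]); PIV=np.array([.699,.0168]); YAW=.1157; TUBE=np.array([.573,.0955])
def neck(a,r=.112,z=.042):
    t=YAW+np.pi+a; return [float(PIV[0]+r*np.cos(t)),float(PIV[1]+r*np.sin(t)),z], t
E
python3 - <<'E'
from h import *
np.set_printoptions(precision=3,suppress=True)
for nm,pos,ph in (('neck',neck(.76)[0],neck(.76)[1]),('aligned',neck(0)[0],neck(0)[1]),('tube',[*TUBE,.072],.16),('boss',[*BOSS,.09],YAW)):
    for k in (-.5,.5,1.5):
        j=manip.solve_ik(pos,down(ph+k*np.pi)); print(nm,k,None if j is None else np.array(j))
# tail swing
s=-np.pi/2 
E
```

```text
neck -0.5 [-0.204  0.729  1.504 -0.     0.909 -2.651]
neck 0.5 [-0.204  0.729  1.504 -0.     0.909  0.491]
neck 1.5 [-0.204  0.729  1.504 -0.     0.909 -2.651]
aligned -0.5 [-0.095  0.687  1.619 -0.     0.836 -1.781]
aligned 0.5 [-0.095  0.687  1.619 -0.     0.836  1.36 ]
aligned 1.5 [-0.095  0.687  1.619 -0.     0.836 -1.781]
tube -0.5 [ 0.062  0.636  1.619 -0.     0.887  1.473]
tube 0.5 [ 0.062  0.636  1.619 -0.     0.887 -1.668]
tube 1.5 [ 0.062  0.636  1.619 -0.     0.887  1.473]
boss -0.5 [-0.109  0.578  1.685 -0.     0.879  1.346]
boss 0.5 [-0.109  0.578  1.685 -0.     0.879 -1.796]
boss 1.5 [-0.109  0.578  1.685 -0.     0.879  1.346]
```

```bash
python3 - <<'E'
from h import *
np.set_printoptions(precision=4,suppress=True)
manip.command_gripper(.75,20)
p,t=neck(.76); q=down(t+np.pi/2)
manip.move_to([p[0],p[1],.16],q)
print(manip.line_to(p,rate=.15,threshold=8), manip.current_eef_pos())
manip.command_gripper(0,20); print('grip mm',manip.current_grip_width()*91,'F',np.array(manip.current_force()))
for a in np.linspace(.76,0,7)[1:]:
    p,t=neck(a); manip.line_to(p,down(t+np.pi/2),rate=.12); print(round(a,2),np.array(manip.current_force()))
manip.command_gripper(.75); p=manip.current_eef_pos()
manip.line_to([p[0],p[1],.16],rate=.25)
x,y=TUBE; manip.move_to([.42,.16,.25],down(.16+np.pi/2))
im=save('top','t1'); save('side','s1')
for n in ('boss_mouth','tail_hole','pivot','tail_neck'):
    print(n,[(round(r['conf'],2),np.array(r['position'])) for r in manip.mark_of(n,'top')[:2]])
print(manip.current_time())
cv2.imwrite('pics/c2.png',cv2.resize(im[165:215,285:375,::-1],None,fx=8,fy=8,interpolation=2))
E
```

```text
False [ 0.6278 -0.0692  0.0428]
grip mm 43.857449291721025 F [-0.9258  0.0421  5.719 ]
0.63 [ 0.3157 -1.4377  5.7145]
0.51 [-0.5549 -3.1038  6.2866]
0.38 [-0.7885 -2.7859  6.5528]
0.25 [1.8337 4.1848 5.9643]
0.13 [ 3.6303 -1.4346  6.1222]
0.0 [ 3.454  -1.892   7.0826]
boss_mouth [(0.78, array([327.8, 200.2]))]
tail_hole [(0.58, array([326.3, 197.7]))]
pivot [(0.61, array([319.9, 153.8]))]
tail_neck [(0.66, array([327.2, 187.2]))]
10.975
```

View pics/c2.png

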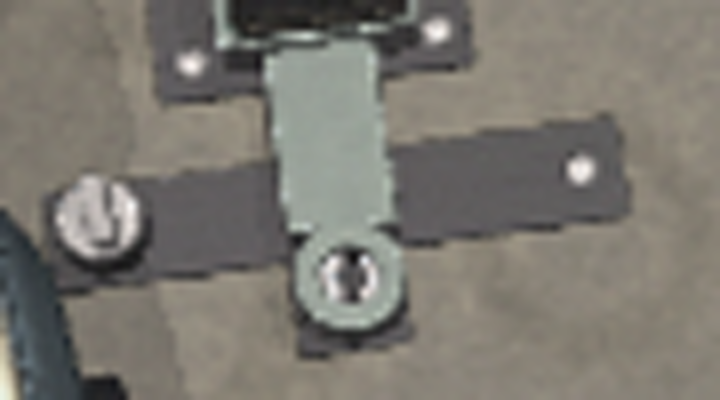

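The hole now sits over the boss; ring and ledge are concentric near (328,199). Next I'll take the screw.

```bash
python3 - <<'E'
from h import *
np.set_printoptions(precision=4,suppress=True)
b=at_z('top',(328.1,198.9),.034); u=at_z('top',(328.1,188.9),.034)-b; print('img-up angle',np.arctan2(u[1],u[0]),'tail hole',at_z('top',(328.1,199.1),.041))
print('blade top',at_z('top',(296.6,190.6),.07))
q=down(.16+np.pi/2)
manip.command_gripper(.45,25)
manip.move_to([*TUBE,.13],q)
print(manip.line_to([*TUBE,.072],rate=.1,threshold=5),manip.current_eef_pos())
manip.command_gripper(0,25); print('grip mm',manip.current_grip_width()*91,np.array(manip.current_force()),np.array(manip.current_torque()))
p=manip.current_eef_pos()
manip.line_to([p[0],p[1],.16],rate=.15)
print('grip mm',manip.current_grip_width()*91,np.array(manip.current_force()),manip.current_eef_pos())
a=save('top','t2'); s=save('side','s2')
for c in ('top','side'):
    for n in ('thumbscrew_mid','thumbscrew_pin'):
        print(c,n,[(round(r['conf'],2),np.array(r['position'])) for r in manip.mark_of(n,c)[:5]])
P=np.array(manip.current_eef_pos()); print('proj mid~',proj('side',P-[0,0,.028]),'tip',proj('side',P-[0,0,.057]), manip.current_time())
cx,cy=proj('side',P-[0,0,.03]).astype(int); 
cv2.imwrite('pics/c3.png',cv2.resize(s[cy-30:cy+30,cx-40:cx+40,::-1],None,fx=8,fy=8,interpolation=2)); print(cx-40,cy-30)
E
```

```text
img-up angle -0.02157767174678076 tail hole [ 0.549  -0.0014  0.041 ]
blade top [0.572  0.0956 0.07  ]
False [0.5733 0.0957 0.0726]
grip mm 9.883455065716431 [-0.4252  0.1449  2.5984] [ 0.0643  0.1333 -0.0415]
grip mm 9.553791880303367 [ 0.1347  0.2363 -0.2745] [0.5726 0.0955 0.1593]
top thumbscrew_mid [(0.16, array([239.5, 190.6]))]
top thumbscrew_pin []
side thumbscrew_mid [(0.59, array([297. , 197.5])), (0.52, array([266.3, 216.8])), (0.43, array([322.5, 169.8]))]
side thumbscrew_pin [(0.65, array([269.3, 229.9])), (0.58, array([300.4, 204.8])), (0.57, array([246.4, 197.9])), (0.5, array([320.9, 179.8]))]
proj mid~ [324.1861 168.1373] tip [324.3913 178.4599] 14.7583
284 138
```

View pics/c3.png

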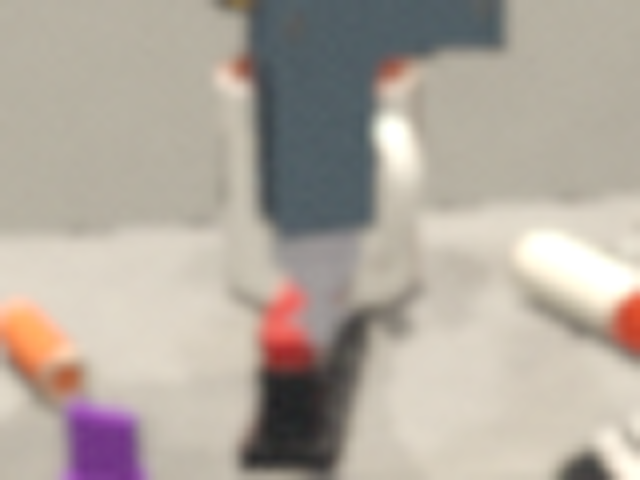

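The screw is held upright and centred under the fingers; shaft and finger centre are both at about column 323.7. I'll now lower it lightly over the boss by feel.

```bash
python3 - <<'E'
from h import *
np.set_printoptions(precision=4,suppress=True)
x,y=.5495,-.0008
q=down(.25+np.pi/2)
p=manip.current_eef_pos(); manip.line_to([p[0],p[1],.175],rate=.15)
manip.move_to([x,y,.125],q)
print(manip.line_to([x,y,.103],rate=.08,threshold=5),manip.current_eef_pos())
print(manip.line_to([x,y,.080],rate=.03,threshold=4),manip.current_eef_pos(),np.array(manip.current_force()),np.array(manip.current_torque()),manip.current_time())
E
```

```text
False [ 0.5496 -0.0002  0.1029]
True [ 0.5494 -0.001   0.0857] [ 1.1684 -2.3359  0.0276] [-0.4827 -0.1564 -0.0458] 16.525
```

```bash
python3 - <<'E'
from h import *
np.set_printoptions(precision=4,suppress=True)
x,y=.5495,-.0008
for i in range(3):
    p=manip.current_eef_pos()
    print(manip.line_to([x,y,p[2]-.006],rate=.02,threshold=4),manip.current_eef_pos(),np.array(manip.current_force()),np.array(manip.current_torque()),manip.current_time())
s=save('side','s3'); t=save('top','t3')
cv2.imwrite('pics/c4.png',cv2.resize(s[170:240,290:370,::-1],None,fx=8,fy=8,interpolation=2))
E
```

```text
True [ 0.5495 -0.0014  0.0845] [ 3.2073 -4.329  -6.9234] [-1.0933 -0.502  -0.0461] 16.7333
True [ 0.5497 -0.0016  0.0831] [  3.4414  -2.7593 -10.5474] [-0.485  -0.827  -0.0929] 16.9417
True [ 0.5499 -0.0017  0.0819] [  4.2092  -1.2709 -11.3731] [-0.3101 -0.7993 -0.0778] 17.15
```

View pics/c4.png

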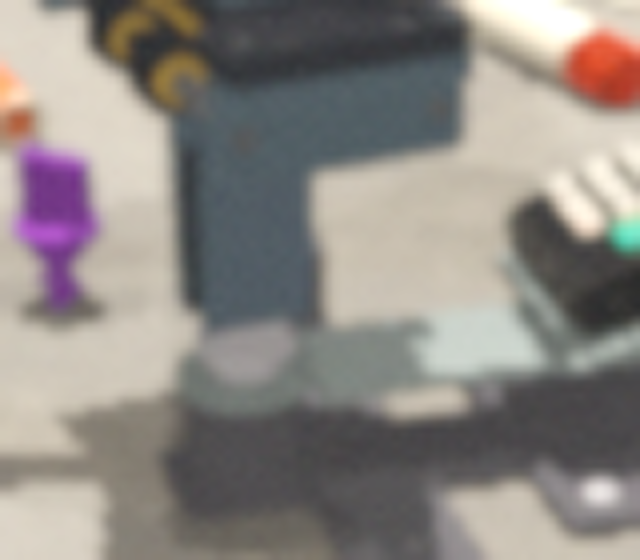

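The picture shows the flange just above the tail ring, at about (321,214) in the side image, with nearly no blade visible between fingers and flange. That fits a parked mid height of 0.044, so the pin is now near the ledge. I'll check the force sign with a small relax.

```bash
python3 - <<'E'
from h import *
np.set_printoptions(precision=3,suppress=True)
x,y=.5497,-.0012
for z in (.083,.0845,.086):
    manip.line_to([x,y,z],rate=.03); print(manip.current_eef_pos(),np.array(manip.current_force()),np.array(manip.current_torque()),manip.current_grip_width()*91)
print(manip.current_time())
for c in ('top','side'):
    manip.snapshot(c)
    for n in ('thumbscrew_mid',):
        print(c,[(round(r['conf'],2),np.array(r['position'])) for r in manip.mark_of(n,c)[:5]])
for z in (.044,.050,.054,.058): print(z,proj('side',[.5497,-.0012,z]))
E
```

```text
[ 0.549 -0.001  0.083] [-0.946 -4.834 -0.093] [-1.089  0.309 -0.146] 9.473748063394261
[ 0.55  -0.001  0.085] [-0.14  -3.943  6.394] [-0.877  0.071 -0.007] 9.4397494473941
[ 0.55  -0.001  0.086] [-0.665 -0.43   2.571] [ 0.054  0.039 -0.043] 9.898863412577931
18.0
top [(0.57, array([284. , 218.6]))]
side [(0.58, array([317.7, 218.5])), (0.54, array([323. , 207.9])), (0.5, array([268.3, 218.7])), (0.41, array([297.2, 197.5]))]
0.044 [320.888 214.696]
0.05 [320.836 212.529]
0.054 [320.801 211.079]
0.058 [320.766 209.625]
```

```bash
python3 - <<'E'
from h import *
np.set_printoptions(precision=4,suppress=True)
x,y=.5497,-.0016
for z in (.092,.0865,.0855,.0845,.0835,.0825,.082,.0815):
    manip.line_to([x,y,z],rate=.04); manip.pause(.15)
    f=np.array(manip.current_force()); print(z,np.array(manip.current_eef_pos()),f,np.array(manip.current_torque()))
    if np.linalg.norm(f)>9: break
print(manip.current_time())
E
```

```text
0.092 [ 0.5496 -0.0016  0.0919] [-0.0211  0.1816  0.0754] [ 0.0439 -0.0064  0.0074]
0.0865 [ 0.5496 -0.0016  0.0864] [ 0.6808 -0.4019 -1.5412] [0.017  0.1222 0.0297]
0.0855 [ 0.5498 -0.0016  0.0855] [ 0.4825 -1.7395 -0.9592] [-0.1631 -0.0675 -0.0014]
0.0845 [ 0.5499 -0.0017  0.0844] [ 2.2041 -1.9163 -3.3933] [-0.4077 -0.4645 -0.0155]
0.0835 [ 0.5499 -0.0016  0.0834] [ 4.3156 -2.9631 -4.5334] [-0.5215 -0.8149 -0.1187]
0.0825 [ 0.5498 -0.0016  0.0824] [ 4.0385 -1.7382 -5.6484] [-0.5372 -0.924  -0.1095]
0.082 [ 0.5499 -0.0016  0.0822] [ 2.8307 -3.3705  3.4228] [-0.5564 -0.6516 -0.1565]
0.0815 [ 0.5497 -0.0016  0.0816] [ 2.183  -2.7468  3.9301] [-0.5741 -0.5362 -0.1906]
21.4833
```

```bash
python3 - <<'E'
from h import *
np.set_printoptions(precision=4,suppress=True)
x,y=.5497,-.0016
for i in range(5):
    f=np.array(manip.current_force())
    x+=np.clip(f[0]*.0002,-.0006,.0006); y+=np.clip(f[1]*.0002,-.0006,.0006)
    manip.line_to([x,y,.0825],rate=.03); manip.pause(.1)
    print(np.round([x,y],5),np.array(manip.current_eef_pos()),np.array(manip.current_force()),np.array(manip.current_torque()))
print(manip.current_time())
E
```

```text
[ 0.5501 -0.0022] [ 0.5495 -0.0019  0.0823] [-1.8678  1.1261  1.3335] [ 0.3658  0.3183 -0.1384]
[ 0.5498 -0.0019] [ 0.5494 -0.0019  0.0824] [-3.3057  0.433  -0.3196] [ 0.2244  0.3804 -0.1433]
[ 0.5492 -0.0018] [ 0.5493 -0.0018  0.0825] [-0.0926  0.6262 -3.4951] [ 0.1873 -0.1699 -0.1358]
[ 0.5491 -0.0017] [ 0.5492 -0.0018  0.0825] [ 0.9887 -0.2083 -4.7425] [-0.0315 -0.2681 -0.137 ]
[ 0.5493 -0.0018] [ 0.5493 -0.0018  0.0825] [ 0.558   0.3334 -3.8195] [-0.0883 -0.0526 -0.1328]
23.2333
```

Centred at (0.5494, -0.0018). Now I'll turn clockwise with light pressure and watch for the drop.

```bash
python3 - <<'E'
from h import *
np.set_printoptions(precision=3,suppress=True)
x,y=.5494,-.0018
z=.0815
for a in np.arange(.17,-.75,-.08):
    manip.line_to([x,y,z],down(a+np.pi/2),rate=.03)
    hit=manip.line_to([x,y,.0775],rate=.03,threshold=4)
    p=np.array(manip.current_eef_pos()); f=np.array(manip.current_force())
    print(round(a,2),hit,p,f,np.array(manip.current_torque()),round(manip.current_time(),2))
    if p[2]<.079: break
    if f[2]>12 or p[2]<.0800: break
E
```

```text
0.17 False [ 0.549 -0.002  0.077] [-0.312  0.352 -1.071] [-0.115 -0.132 -0.026] 23.77
```

```bash
python3 - <<'E'
from h import *
np.set_printoptions(precision=4,suppress=True)
x,y=.5494,-.0018
for i in range(2):
    hit=manip.line_to([x,y,.0700],rate=.03,threshold=6); manip.pause(.15)
    print(hit,np.array(manip.current_eef_pos()),np.array(manip.current_force()),np.array(manip.current_torque()),manip.current_time())
E
```

```text
True [ 0.55   -0.0018  0.0759] [-1.2512  0.2818  8.8099] [ 0.2469  0.2038 -0.0159] 24.125
True [ 0.5507 -0.0017  0.0738] [-1.74    1.4671 10.825 ] [0.3011 0.2844 0.0653] 24.4833
```

```bash
python3 - <<'E'
from h import *
np.set_printoptions(precision=4,suppress=True)
x,y=.5500,-.0014
for i in range(3):
    hit=manip.line_to([x,y,.0700],rate=.03,threshold=6); manip.pause(.15)
    f=np.array(manip.current_force()); print(hit,np.array(manip.current_eef_pos()),f,np.array(manip.current_torque()),manip.current_time())
    if f[2]>14: break
s=save('side','s4')
cv2.imwrite('pics/c5.png',cv2.resize(s[190:240,290:370,::-1],None,fx=8,fy=8,interpolation=2))
E
```

```text
True [ 0.5513 -0.0014  0.0716] [-2.1037 -0.1504 15.5222] [0.1016 0.5353 0.0367] 24.8417
```

View pics/c5.png

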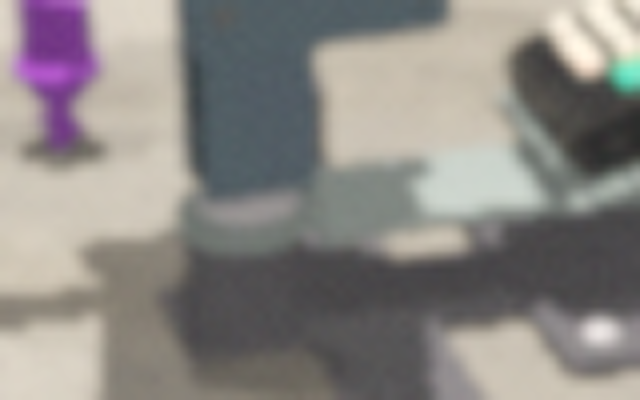

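The flange sits just above the tail in the image (side row ~216) and TCP z dropped about 10 mm, as predicted, so the pin is through the slots. Next I'll screw clockwise, following the thread down and watching the torque.

```bash
cat > turn.py <<'E'
from h import *
import sys
np.set_printoptions(precision=3,suppress=True)
a0,a1,step,lim=map(float,sys.argv[1:5])
x,y=.5502,-.0015; z=float(sys.argv[5])
for a in np.arange(a0,a1,-step):
    z-=.0022*step
    f=np.array(manip.current_force()); x+=np.clip(f[0]*1e-4,-3e-4,3e-4); y+=np.clip(f[1]*1e-4,-3e-4,3e-4)
    if f[2]>8: z+=.0004
    manip.line_to([x,y,z],down(a+np.pi/2),rate=.03); manip.pause(.1)
    t=np.array(manip.current_torque()); print(round(a,2),np.array(manip.current_eef_pos()),np.array(manip.current_force()),t,round(manip.current_time(),2))
    if abs(t[2])>lim: break
E
python3 turn.py .07 -.75 .1 .12 .0722
```

```text
0.07 [ 0.55  -0.002  0.072] [ 1.444 -0.671  3.07 ] [-0.131 -0.428  0.022] 25.24
-0.03 [ 0.55  -0.002  0.072] [ 1.557 -1.147  3.633] [-0.168 -0.463 -0.027] 25.59
-0.13 [ 0.55  -0.002  0.072] [ 1.056 -1.324  6.989] [-0.297 -0.277 -0.047] 25.94
-0.23 [ 0.55  -0.002  0.072] [ 0.47  -2.65   6.814] [-0.436 -0.13  -0.08 ] 26.29
-0.33 [ 0.55  -0.002  0.072] [ 0.987 -1.997  6.141] [-0.376 -0.093 -0.017] 26.64
-0.43 [ 0.55  -0.002  0.071] [1.355 0.041 2.895] [-0.217 -0.058 -0.062] 26.99
-0.53 [ 0.55  -0.002  0.071] [-0.092 -1.751  2.825] [-0.292  0.126 -0.003] 27.34
-0.63 [ 0.55  -0.003  0.071] [-0.642 -1.3    3.495] [-0.193  0.241 -0.013] 27.69
-0.73 [ 0.551 -0.003  0.071] [-0.995  0.151  4.984] [-0.036  0.125  0.018] 28.04
```

```bash
sed -i 's/^x,y=.*; z=/x,y=.5504,-.0022; z=/; s/precision=3/precision=4/' turn.py; python3 turn.py -.79 -1.9 .06 .12 .0710
```

```text
-0.79 [ 0.5504 -0.0023  0.0709] [-0.1157 -0.4297 -0.3158] [-0.3683 -0.1856 -0.0015] 28.39
-0.85 [ 0.5504 -0.0023  0.0708] [ 0.2846 -1.4612  1.2126] [-0.4103 -0.193  -0.0049] 28.74
-0.91 [ 0.5504 -0.0024  0.0707] [ 0.5743 -0.7013  5.5201] [-0.2873 -0.1777  0.0407] 29.09
-0.97 [ 0.5504 -0.0024  0.0707] [-1.0796  0.0892  7.7742] [-0.2878  0.0216 -0.0303] 29.44
-1.03 [ 0.5503 -0.0024  0.0706] [-0.8183 -0.8177  9.6245] [-0.3637  0.0986 -0.0122] 29.79
-1.09 [ 0.55   -0.0026  0.0706] [-1.0388 -1.9452  6.2631] [-0.6254  0.2636  0.0515] 30.14
-1.15 [ 0.5499 -0.0027  0.0706] [-1.711  -0.509   7.7275] [-0.4375  0.267  -0.0071] 30.49
-1.21 [ 0.5497 -0.0027  0.0705] [-1.9014 -0.5161  9.4633] [-0.4676  0.2494  0.091 ] 30.84
-1.27 [ 0.5495 -0.0028  0.0705] [-0.7884  0.7719  3.0012] [-0.528   0.1763  0.1473] 31.19
```

```bash
sed -i 's/^x,y=.*; z=/x,y=.5498,-.0025; z=/' turn.py; python3 - <<'E'
from h import *
for i in range(4): manip.pause(.08); print(np.round(manip.current_torque(),3))
E
python3 turn.py -1.30 -1.42 .03 .19 .0706
```

```text
[-0.472  0.195  0.124]
[-0.501  0.238  0.158]
[-0.493  0.225  0.161]
[-0.447  0.284  0.158]
-1.3 [ 0.5495 -0.0026  0.0705] [-1.8077 -1.5603  2.285 ] [-0.8778  0.3233  0.1296] 31.88
-1.33 [ 0.5495 -0.0026  0.0705] [-0.9044  0.3375  1.6722] [-0.3755  0.1941  0.2159] 32.23
```

Torque reached about 0.2 N m, which is finger-tight. I'll release, retract and check.

```bash
python3 - <<'E'
from h import *
np.set_printoptions(precision=4,suppress=True)
manip.command_gripper(.4); p=manip.current_eef_pos()
manip.line_to([p[0],p[1],.15],rate=.12)
manip.move_to([.40,.2,.25],manip.current_tool_rot())
t=save('top','t5'); s=save('side','s5')
for c in ('top','side'):
    for n in ('thumbscrew_mid','tail_hole'):
        print(c,n,[(round(r['conf'],2),np.array(r['position'])) for r in manip.mark_of(n,c)[:5]])
for P in ([.55,-.001,.041],[.55,-.001,.071]): print(proj('top',P),proj('side',P))
print(manip.current_time())
a=cv2.resize(t[170:215,290:370],None,fx=7,fy=7,interpolation=2); b=cv2.resize(s[185:227,290:370],None,fx=7,fy=7,interpolation=2)
cv2.imwrite('pics/c6.png',np.vstack([a,b])[:,:,::-1][:600])
E
```

```text
top thumbscrew_mid [(0.62, array([282.2, 216.2])), (0.61, array([322.5, 240. ])), (0.6, array([327.2, 195.3])), (0.38, array([202.4, 184.9]))]
top tail_hole [(0.65, array([325.6, 199.1]))]
side thumbscrew_mid [(0.56, array([294.4, 197.8])), (0.5, array([269.1, 218.9])), (0.44, array([319.5, 214.6]))]
side tail_hole [(0.64, array([319.4, 212.7]))]
[327.9656 198.7779] [321.023  215.7326]
[328.3535 197.1672] [320.7605 204.8266]
34.9833
```

View pics/c6.png

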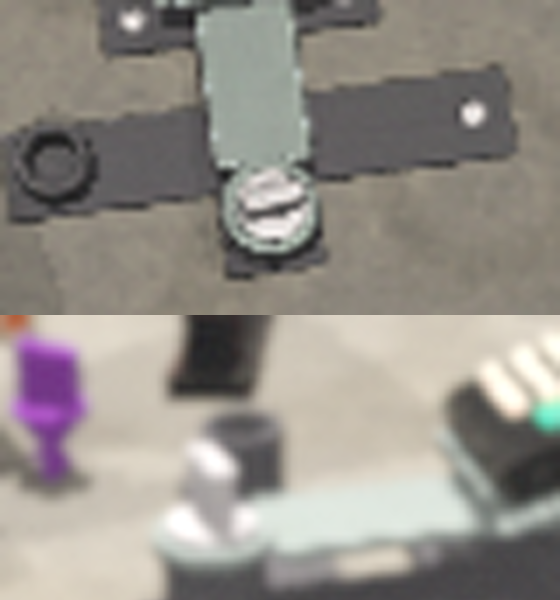

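The top view shows the flange concentric on the tail ring at about (328,199), and the side view shows it flat and upright. There's time left, so I'll regrasp once to confirm that torque builds right away.

```bash
python3 - <<'E'
from h import *
np.set_printoptions(precision=3,suppress=True)
x,y=.5495,-.0022; a=-1.31
manip.move_to([x,y,.13],down(a+np.pi/2))
print(manip.line_to([x,y,.0725],rate=.1,threshold=6),np.array(manip.current_eef_pos()))
manip.command_gripper(0,25); print('grip',manip.current_grip_width()*91)
for d in (0,.03,.06,.09,.12):
    manip.line_to([x,y,.0725],down(a-d+np.pi/2),rate=.03); manip.pause(.15)
    t=np.array(manip.current_torque()); print(d,np.array(manip.current_force()),t)
    if t[2]>.2: break
print(manip.current_time())
E
```

```text
False [ 0.55  -0.002  0.073]
grip 9.651411183733362
0 [-1.821 -0.897  6.447] [-0.163  0.382  0.282]
37.7083
```

Torque was 0.28 N m as soon as I regrasped, so the screw is clamped. I'll release and hand in.

```bash
python3 - <<'E'
from h import *
manip.command_gripper(.4); p=manip.current_eef_pos()
manip.line_to([p[0],p[1],.15],rate=.12)
manip.move_to([.40,.2,.25],manip.current_tool_rot())
t=save('top','t6'); s=save('side','s6')
for c,o in (('t',(170,215)),('s',(195,225))):
    a=cv2.imread(f'pics/{c}5.png')[o[0]:o[1],300:350].astype(int);b=cv2.imread(f'pics/{c}6.png')[o[0]:o[1],300:350].astype(int)
    print('mean change',abs(a-b).mean(),'max',abs(a-b).max())
print(np.round(manip.current_force(),2),manip.current_time()); manip.hand_in()
E
```

```text
mean change 1.2485925925925927 max 40
mean change 0.8717777777777778 max 8
[ 0.07  0.26 -0.16] 40.25
the job is handed in; nothing more can be done
```

I swung the tail back over the boss, took the steel thumbscrew from its tube and screwed it clockwise until it was finger-tight. I then let go and handed the job in at about 40 s; no verdict was reported.

- **Finding the thread:** I lowered the screw by feel and it dropped about 10 mm into the slots, as predicted. That happened at the first small turn, so I never saw a clear rest on the ledge.
- **Tightening:** It took about 1.5 rad past the drop-in angle, a little over the stated 1.0–1.3. Wrist torque ended at about 0.2 N m. A regrasp to check read 0.28 N m straight away, inside the finger-tight range. I took this as clamped, but the flange's actual pressure on the tail was not measured.
- **Final pictures:** The first release pictures show the flange flat and concentric on the tail ring and the screw upright. The last pictures, compared only by pixel difference, show almost no change after the regrasp. The gripper was empty and clear, with wrist force about 0.
- **Not clean:** The z force had the wrong sign at times while I was centring the screw. Wrist force reached about 16 N while the shoulder went in, below the 40 N limit. I did not separately check that the bystanders stayed put, but no motion went near them.

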